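# Third hand at the vegetable bin

## Task

The slant-front vegetable bin on the pantry counter still lacks its front board: pick up the loose board, lean it on the sloping front edges of the bin's two sides, its long lower edge sitting down on both shoulders and its ends flush with the sides. Then be my third hand while I drive the screws: press it square onto the slope with a steady push of about 10 N (like the weight of a one-kilo bag of sugar), keep that up for at least three seconds, and finish still pressing, without letting go. The bin's joints are freshly glued, so never force the board with more than 40 N, and leave the jar, screwdriver and screw tray where they are.

Things in the scene. Friction and masses are not known exactly. Their poses are not given: they have to be found in the camera images.
- board: loose front board: flat pine, 300 long x 60 wide x 15 mm thick, about 0.14 kg, lying flat on the counter at the start, two small dark screw holes near each end of its upper face. Origin at its centre (7.5 mm over the counter at the start); own x across the 60 mm width, y along the length, z through the thickness. Either long edge may go down, either face out
- bin: vegetable bin of pale plywood, fixed to the counter; 300 wide, 240 deep, 257 mm high: two upright 15 mm sides, floor, slatted back, toe board up to 95 mm. Origin on the counter below seat; own x to its back, y along its width. Each side's front edge rises upright, has a shoulder cut in 15 mm deep (inner corner 137 mm above the counter), then slopes up and back at 35 degrees for 209 mm
- seat (a point): where the board's centre is when home, 160 mm up. Own x up the slope (35 degrees), y along the bin's width, z square out of the slope. The sloping edges lie at z = -7.5 mm; the shoulders stop the board's lower edge at x = -30 mm. Both are hard, and exist only in the outer 15 mm at each end of the 300 mm width: between the sides it is open, so fingers at the board's middle meet nothing
- jar: bystander: amber glass jar with brass lid, 72 mm diameter, 115 high, standing; origin at the centre of its underside
- screw_tray: bystander: small black open tray of screws, 70 x 80 x 30 mm, lying in front of the bin; origin at the centre of its underside
- screwdriver: bystander: screwdriver 200 mm long, lying flat on the counter in front of the bin

How it is judged:
By the outcome, as a careful person would: the job done as asked, in the order asked, and still so for the second after the job is handed in, while the arm keeps its last pose, push and grip.
It also fails if it takes over 58 s, if anything falls off the work surface, if the arm or the gripper's body presses on something with over 40 N, if the wrist force passes 120 N, or if a joint passes its speed limit or range.

## Robot

A 7-joint arm with a two-finger parallel gripper is mounted at the origin on the work surface. World frame = base frame: x ahead of the robot, y to its left, z up, the work surface at z = 0. Lengths are in m, angles in rad, forces in N, time in s.
With the tool pointing down it reaches from about 0.425 to 0.825 m from the base axis. Payload 3.6 kg.
Tool frame: the origin (TCP) lies where the fingers leave the gripper's body, on its centre line; the fingertips stand 73 mm ahead of it and the grasp point (between the pads) lies 54 mm ahead of it; x points along the fingers, y is the direction in which the jaws open and shut, and the axes are right-handed (so a half turn about x gives the same grasp; the last joint's range is limited). The gripper opens to 85 mm and grips with 20 to 120 N. Pads are 22 mm wide; open, the fingers measure 114 mm over their backs; the gripper's body (76 mm by 85 mm) begins 54 mm behind the grasp point. The pads swing forward as they close: fully open they stand 13 mm farther back than shut.
Start: joints at [1.212, 0.615, -0.013, 1.423, 0.008, 1.103, -0.04], TCP at [0.212, -0.614, 0.304] pointing down, gripper open.
Joint ranges: [-3.12, 3.12], [-0.3, 2.06], [-1.34, 1.32], [0.26, 2.42], [-1.36, 4.5], [0.01, 1.98], [-2.84, 2.84]. Speed limits (rad/s): [2.79, 2.79, 3.14, 3.14, 3.14, 3.14, 3.14].

## Interface

Orientations are given as a unit quaternion [x, y, z, w].
In Python, from station import arm, snapshot, camera_info, ticket gives the robot as it stands. Calls block until the motion is done:
- arm.movep(position, orientation): joint-space move of the TCP to a pose.
- arm.line_to(position, velocity=0.15, ori=None): straight line of the TCP; ori=None keeps the orientation; velocity is the mean speed in m/s.
- arm.move_j(angles): joint-space move.
- arm.move_gripper(opening, effort=None): opening from 0.0 (shut) to 1.0 (fully open); effort is the grip in N (None keeps the last); returns when the fingers have stopped.
- arm.pause(seconds).
- arm.ik(position, orientation): joint angles nearest the present ones, or None.
- snapshot(name): name is "scene" or "top" or "wrist"; returns the picture (400x640x3 uint8, blue, green, red); there is no depth.
- camera_info(name): a dict with "fx", "fy", "cx", "cy" (pixels), "R" (3x3) and "t" (3): a world point X has camera coordinates R X + t; the wrist camera has in their place "T_tool_cam" (4x4, takes a point from camera to tool coordinates, whose origin is the TCP and whose axes are the tool frame's). Camera axes: x right, y down, z forward; pixel columns grow to the right and rows downward; lengths in m; the calibration is good to about 2 mm. The wrist camera is an equidistant fisheye: a pixel r from the principal point sees the ray r / f radians off the axis. A picture is of the moment at which its call begins: read the wrist's pose just before it. camera_info takes no time and is no camera call.
A pose or a line that the arm cannot do raises arm.MotionError and nothing moves.
- ticket.finish_job(): hands the job in, once; it reports no verdict.
Readings, each from a call of its own:
- arm.read_time(): time.
- arm.read_joint_positions(): joint angles.
- arm.read_dq(): joint speeds.
- arm.read_effort(): joint torques, N m.
- arm.read_tool_pos(): TCP position.
- arm.read_eef_rot(): TCP orientation.
- arm.read_ft_force(): force on the tool from outside, world axes, zero at the start.
- arm.read_wrist_torque(): the same for the moment, N m.
- arm.read_opening(): opening from 0.0 (shut) to 1.0 (fully open).
Only numpy, scipy, OpenCV 4.12 (cv2) and the standard library are available. Lean on these libraries where they do the work, as an engineer would, in place of code of your own. Each camera call takes 0.05 s, during which the arm holds its last target. There are 200 camera calls.

## Working session

There is one attempt and no reset: what is moved stays moved. The work goes in short steps, each a Python script; the robot and the scene stay as the last script left them, time stands still between calls to the robot, and variables do not carry over. Pictures are saved under pics/ and viewed, about 8 in all and at most 12, crops included, and the job is handed in when it is done.

```bash
ls; mkdir -p pics; python3 - <<'E'
from station import arm, snapshot, camera_info
import cv2,numpy as np
for n in("scene","top"):
    im=snapshot(n); cv2.imwrite(f"pics/{n}0.png",im)
    c=camera_info(n); print(n,{k:np.round(v,4).tolist() for k,v in c.items()})
c=camera_info("wrist"); print({k:np.round(v,4).tolist() for k,v in c.items()})
print(arm.read_time(),arm.read_tool_pos(),arm.read_eef_rot(),arm.read_ft_force())
E
```

```text
pics
scene {'fx': 419.8564, 'fy': 419.8564, 'cx': 319.8035, 'cy': 196.8907, 'R': [[0.2255, 0.9742, 0.013], [0.7515, -0.1654, -0.6387], [-0.62, 0.1538, -0.7694]], 't': [-0.0957, -0.3016, 1.622]}
top {'fx': 409.2841, 'fy': 409.2841, 'cx': 316.8846, 'cy': 191.9881, 'R': [[0.0167, -0.9997, 0.0159], [-0.98, -0.0195, -0.198], [0.1983, -0.0123, -0.9801]], 't': [-0.0075, 0.5341, 1.1854]}
{'fx': 309.7069, 'fy': 309.7069, 'cx': 317.3572, 'cy': 200.3977, 'T_tool_cam': [[-0.0004, -0.2803, 0.9599, -0.07], [1.0, -0.0014, -0.0, 0.0004], [0.0013, 0.9599, 0.2803, -0.0711], [0.0, 0.0, 0.0, 1.0]]}
0.1 [ 0.21222207 -0.61383247  0.30283248] [-0.69719195 -0.11797326  0.69747152 -0.11635793] [0.00692173 0.76730584 0.41324173]
```

View pics/scene0.png

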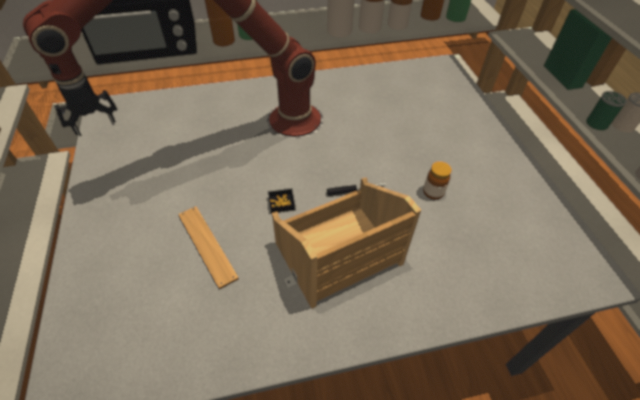

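View pics/top0.png

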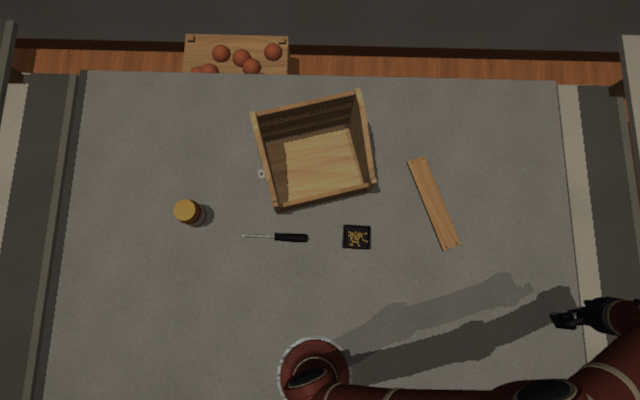

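The scene view shows the bin opening toward the robot. In the top view the board runs from about (416,158) to (452,246), the bin covers about (252–376, 92–210), and the tray is at (357,237). The screwdriver is at (275,238) and the jar at (188,211).

```bash
python3 - <<'E'
import cv2
im=cv2.imread("pics/top0.png")[80:260,240:480]
cv2.imwrite("pics/topcrop.png",cv2.resize(im,(800,600),interpolation=cv2.INTER_CUBIC))
E
```

```text
(no output)
```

View pics/topcrop.png

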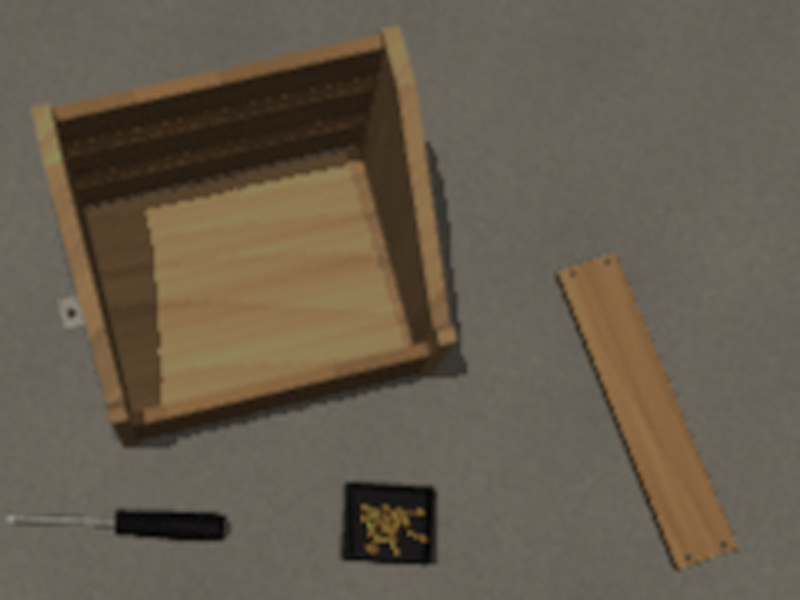

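```bash
cat > h.py <<'E'
import numpy as np, cv2
from scipy.spatial.transform import Rotation as R
from scipy.optimize import least_squares
from station import arm, snapshot, camera_info, ticket
def proj(n,X):
    c=camera_info(n); p=np.atleast_2d(X)@np.array(c['R']).T+c['t']
    return p[:,:2]/p[:,2:]*[c['fx'],c['fy']]+[c['cx'],c['cy']]
def place(q,P):  # q=x,y,yaw ; P local
    return R.from_euler('z',q[2]).apply(P)+[q[0],q[1],0]
def fit(obs,q0):  # obs: (cam, P(n,3), px(n,2))
    f=lambda q: np.concatenate([(proj(n,place(q,P))-u).ravel() for n,P,u in obs])
    r=least_squares(f,q0,loss='soft_l1'); return r.x,r.fun.reshape(-1,2)
cr=lambda a: np.array(a)/3.3333+[240,80]-0.35
E
python3 - <<'E'
from h import *
b=np.array([[.03,.15,.015],[.03,-.15,.015]])
P=np.array([[-.03,.15,.015],[.03,.15,.015],[.03,-.15,.015],[-.03,-.15,.015]])
px=cr([[557,273],[617,253],[736,548],[680,570]])
best=min((fit([('top',P[np.roll(range(4),k)],px)],[.6,-.3,a]) for k in range(4) for a in(.3,-1.2,1.9)),key=lambda r:np.abs(r[1]).sum())
print('board',best)
B=np.array([[.211,.15,.257],[.211,-.15,.257],[-.029,.15,.149],[-.029,-.15,.149],[-.029,.15,0]])
bp=cr([[35,108],[403,28],[119,428],[455,343],[125,446]])
q,f=fit([('top',B,bp)],[.55,0,.2]); print('bin',q,f)
ims={n:cv2.imread(f'pics/{n}0.png') for n in('top','scene')}
L=[]
for s in(.15,-.15,.135,-.135):
    pr=[(-.029,0),(-.029,.149),(-.0203,.137),(.151,.257),(.211,.257),(.211,0),(-.029,0)]
    L.append(place(q,np.array([[x,s,z] for x,z in pr])))
Bo=place(best[0],P); L.append(np.vstack([Bo,Bo[:1]]))
out=[]
for n,(x0,y0) in(('top',(240,80)),('scene',(170,150))):
    im=cv2.resize(ims[n][y0:y0+120 if n=='no' else y0+180,x0:x0+260],None,fx=3,fy=3,interpolation=cv2.INTER_CUBIC)
    for l in L:
        cv2.polylines(im,[np.round(((proj(n,l)-[x0,y0])*3+1)*8).astype(np.int32)],False,(255,0,255),1,cv2.LINE_AA,3)
    out.append(im[:,:])
    cv2.imwrite(f'pics/ov_{n}.png',im)
m=np.vstack(out); m=cv2.resize(m,None,fx=600/m.shape[0],fy=600/m.shape[0],interpolation=cv2.INTER_AREA)
cv2.imwrite('pics/ov.png',m)
E
```

```text
board (array([ 0.51735934, -0.36293517, -1.21814844]), array([[ 0.14295427, -0.41676236],
       [-0.45666931, -0.31669794],
       [ 0.82188295,  0.37862209],
       [-0.39670999,  0.27949599]]))
bin [ 0.53577302 -0.01448447  0.2532014 ] [[-0.24980372  0.0947935 ]
 [ 0.0843096  -0.09790747]
 [-2.14360265 -1.07348201]
 [ 1.58585472 -0.01611866]
 [ 0.29052492  1.267256  ]]
```

View pics/ov_top.png

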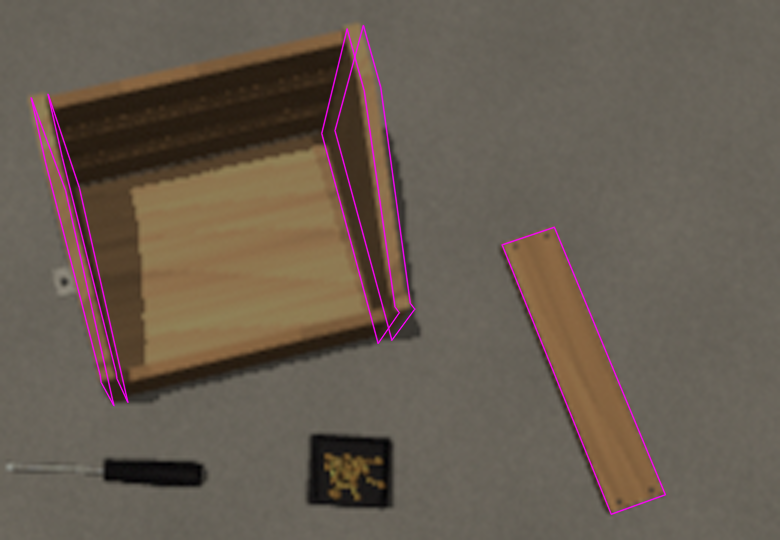

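View pics/ov_scene.png

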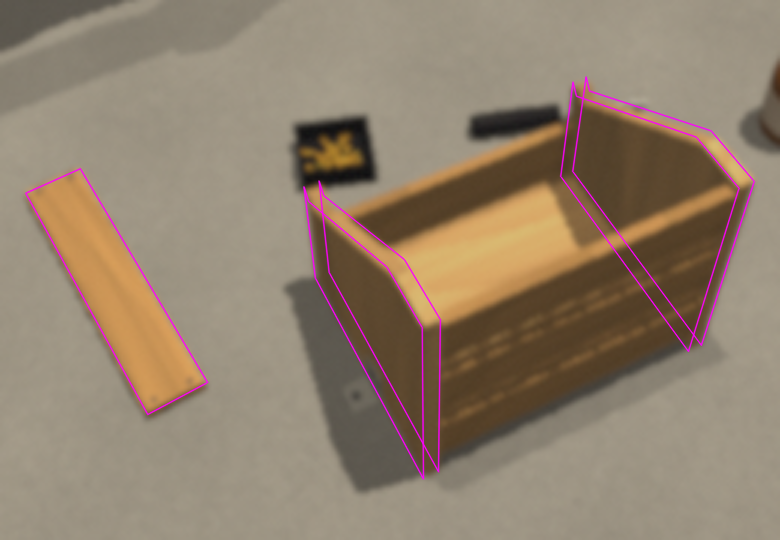

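The board overlay fits to under a pixel. The bin fits to about 2 px on the shoulders, so I'll refine it close up. Next I check reachability for grasp and placement.

```bash
cat >> h.py <<'E'
BOARD=np.array([0.51736,-0.36294,-1.21815]); BIN=np.array([.5358,-.0145,.2532])
def quat(x,y): x=x/np.linalg.norm(x); y=y/np.linalg.norm(y); return R.from_matrix(np.c_[x,y,np.cross(x,y)]).as_quat()
def seat(q=None):
    q=BIN if q is None else q
    c,s=np.cos(np.radians(35)),np.sin(np.radians(35)); Rz=R.from_euler('z',q[2])
    return np.array([q[0],q[1],.16]),Rz.apply([c,0,s]),Rz.apply([0,1,0]),Rz.apply([-s,0,c])
E
python3 - <<'E'
from h import *
o,sx,sy,sz=seat(); bx=R.from_euler('z',BOARD[2]).apply([1,0,0])
for s in(1,-1):
    for z in(.075,.2): print('grasp',s,z,np.round(arm.ik([BOARD[0],BOARD[1],z],quat(np.array([0,0,-1.]),s*bx)) if arm.ik([BOARD[0],BOARD[1],z],quat(np.array([0,0,-1.]),s*bx)) is not None else [0],2))
    for d in(.067,.14):
        j=arm.ik(o+sz*d,quat(-sz,s*sx)); print('seat',s,d,None if j is None else np.round(j,2), np.round(o+sz*d,3))
E
```

```text
grasp 1 0.075 [ 0.59  0.86 -0.01  1.67  0.02  0.61 -0.66]
grasp 1 0.2 [ 0.59  0.69 -0.03  1.6   0.02  0.85 -0.66]
seat 1 0.067 [ 0.84  0.7  -1.14  2.3   1.94  0.51 -1.55] [ 0.499 -0.024  0.215]
seat 1 0.14 [ 0.97  0.46 -1.14  2.32  1.64  0.27 -1.29] [ 0.458 -0.035  0.275]
grasp -1 0.075 [ 1.15  1.18 -1.15  1.65  1.18  1.16  1.59]
grasp -1 0.2 [ 1.15  0.97 -1.15  1.58  0.93  1.22  1.74]
seat -1 0.067 [ 0.84  0.7  -1.14  2.3   1.94  0.51  1.59] [ 0.499 -0.024  0.215]
seat -1 0.14 [ 0.84  0.39 -0.93  2.32  1.73  0.14  1.75] [ 0.458 -0.035  0.275]
```

```bash
cat >> h.py <<'E'
def wproj(X,pos,quatn):
    c=camera_info('wrist'); T=np.eye(4); T[:3,:3]=R.from_quat(quatn).as_matrix(); T[:3,3]=pos
    M=np.linalg.inv(T@np.array(c['T_tool_cam'])); p=np.atleast_2d(X)@M[:3,:3].T+M[:3,3]
    rho=np.linalg.norm(p[:,:2],axis=1); th=np.arctan2(rho,p[:,2])
    return (p[:,:2]/rho[:,None]*th[:,None])*[c['fx'],c['fy']]+[c['cx'],c['cy']]
E
python3 - <<'E'
from h import *
q=quat(np.array([0,0,-1.]),np.array([0,1.,0]))
arm.movep([.45,-.03,.36],q)
p,o=arm.read_tool_pos(),arm.read_eef_rot()
im=snapshot('wrist'); cv2.imwrite('pics/w0.png',im); np.save('w0.npy',np.r_[p,o])
print(arm.read_time(),p,np.round(arm.read_joint_positions(),2))
K=[(-.029,.149),(-.0203,.137),(.151,.257)]
for s in(.15,-.15,.135,-.135): print(s,np.round(wproj(place(BIN,np.array([[x,s,z] for x,z in K])),p,o)).tolist())
cv2.imwrite('pics/w0c.png',cv2.resize(im,(800,500),interpolation=cv2.INTER_CUBIC))
E
```

```text
2.4083 [ 0.45021246 -0.03110942  0.35976553] [ 0.71  0.36 -0.94  1.86  0.33  1.08  1.21]
0.15 [[467.0, 208.0], [463.0, 212.0], [507.0, 394.0]]
-0.15 [[195.0, 274.0], [201.0, 276.0], [238.0, 449.0]]
0.135 [[455.0, 212.0], [451.0, 216.0], [495.0, 400.0]]
-0.135 [[206.0, 272.0], [213.0, 274.0], [250.0, 449.0]]
```

View pics/w0c.png

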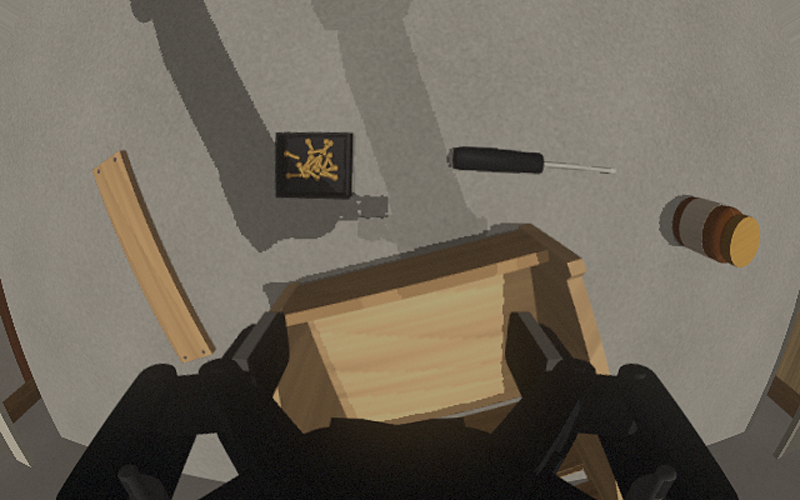

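The +y shoulder tip appears at (467,210) against a predicted (467,208), so the bin fit is within about 2 mm there. The -y shoulder is hidden by a finger. I'll make one magnified composite to pin down the bin corners.

```bash
python3 - <<'E'
import cv2,numpy as np
w=cv2.imread('pics/w0.png');t=cv2.imread('pics/top0.png');s=cv2.imread('pics/scene0.png')
def c(im,x,y): 
    o=cv2.resize(im[y:y+50,x:x+66],(396,300),interpolation=cv2.INTER_CUBIC)
    o=cv2.convertScaleAbs(o,alpha=1.5); o[::60,::3]=(255,255,0); o[::3,::60]=(255,255,0); return o   # grid each 10 px
m=np.vstack([np.hstack([c(w,410,175),c(w,200,210)]),np.hstack([c(t,255,175),c(t,325,160)])])
cv2.imwrite('pics/comp.png',m)
E
```

```text
(no output)
```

View pics/comp.png

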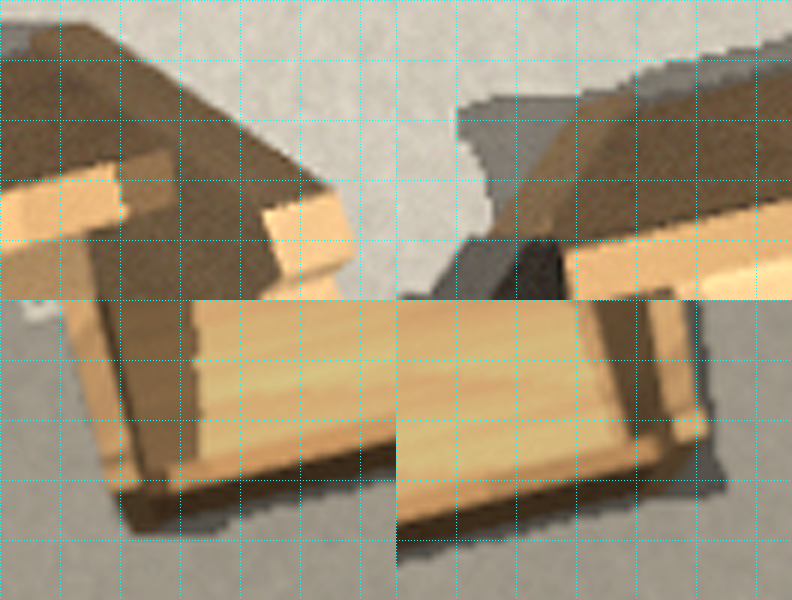

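```bash
python3 - <<'E'
from h import *
d=np.load('w0.npy')
a=lambda x,y,ox,oy,X,Y:(np.array([x-ox,y-oy])/6-.42+[X,Y])
W=lambda x,y:a(x,y,0,0,410,175); W2=lambda x,y:a(x,y,396,0,200,210); T1=lambda x,y:a(x,y,0,300,255,175); T2=lambda x,y:a(x,y,396,300,325,160)
S=lambda x,y:np.array([x,y])/3-.33+[170,150]; TT=lambda x,y:cr([x,y])
o=[('w','tip',.15,W(333,188)),('w','tip',.135,W(263,212)),('w','cr',.15,W(355,242)),('w','cr',.135,W(283,278)),('w','bot',.15,W(82,22)),('w','bot',-.15,W2(587,98)),
('top','bot',.15,T1(132,533)),('top','tip',.15,T1(110,490)),('top','tip',.135,T1(143,485)),('top','cr',.15,T1(103,460)),
('top','tip',-.15,T2(708,435)),('top','cr',-.15,T2(703,408)),('top','tip',-.135,T2(677,443)),('top','cr',-.135,T2(665,415)),
('top','bk',.15,TT(35,108)),('top','bk',-.15,TT(403,28)),('scene','bk',.15,S(753,183)),('scene','bk',-.15,S(423,328)),('scene','k',.15,S(712,131)),('scene','k',-.15,S(388,267))]
def f(q):
    k={'tip':(q[3],q[4]),'cr':(-.0203,.137),'bot':(q[3],0),'bk':(q[3]+.24,.257),'k':(.151,.257)}
    r=[]
    for n,kk,s,u in o:
        X=place(q,np.array([[k[kk][0],s,k[kk][1]]])); r.append((wproj(X,d[:3],d[3:]) if n=='w' else proj(n,X))[0]-u)
    return np.concatenate(r)
r=least_squares(f,[.535,-.0145,.25,-.03,.145],loss='soft_l1')
print(np.round(r.x,4)); 
for (n,k,s,_),e in zip(o,r.fun.reshape(-1,2)): print(n,k,s,np.round(e,1))
E
```

```text
[ 0.5401 -0.0113  0.2487 -0.033   0.1391]
w tip 0.15 [0.3 0.6]
w tip 0.135 [-0.3  0.1]
w cr 0.15 [-3.2  1.8]
w cr 0.135 [-3.3 -0.7]
w bot 0.15 [1.1 0.2]
w bot -0.15 [-0.9  0.4]
top bot 0.15 [0.1 0.9]
top tip 0.15 [-0.3  0.9]
top tip 0.135 [-0.5  0.5]
top cr 0.15 [0.  1.7]
top tip -0.15 [-0.2  1.3]
top cr -0.15 [-0.6  1.7]
top tip -0.135 [-0.1  1.1]
top cr -0.135 [0.6 1.7]
top bk 0.15 [-0.8 -0.4]
top bk -0.15 [-0.3 -0.1]
scene bk 0.15 [ 1.  -0.3]
scene bk -0.15 [ 0.1 -0.4]
scene k 0.15 [1.3 1.2]
scene k -0.15 [0.8 1. ]
```

The fit is consistent: bin at about (0.541, -0.011), yaw 0.249. Now the grasp.

```bash
sed -i 's/BIN=np.array(.*/BIN=np.array([.541,-.0113,.2487])/' h.py; python3 - <<'E'
from h import *
bx=R.from_euler('z',BOARD[2]).apply([1,0,0]); dn=np.array([0,0,-1.])
p0=BOARD[:2].tolist()
for s in(1,-1):
    j=arm.ik(p0+[.16],quat(dn,s*bx)); print(s,None if j is None else np.round(j,2))
s=1
arm.movep(p0+[.16],quat(dn,s*bx)); arm.move_gripper(.86,effort=60)
print(arm.read_time(),arm.read_tool_pos(),arm.read_opening())
f0=arm.read_ft_force()
arm.line_to(p0+[.085],.1)
for z in np.arange(.083,.0725,-.002):
    arm.line_to(p0+[z],.05); f=arm.read_ft_force()-f0; print(round(z,4),np.round(f,1))
    if f[2]>3: break
arm.move_gripper(.6,effort=60)
print(arm.read_time(),arm.read_tool_pos(),arm.read_opening(),arm.read_ft_force()-f0)
im=snapshot('wrist'); cv2.imwrite('pics/w1.png',im)
E
```

```text
1 [ 0.62  0.74 -0.07  1.63  0.06  0.77 -0.7 ]
-1 [ 1.    0.86 -0.76  1.61  0.7   0.96  1.91]
4.3583 [ 0.51754095 -0.36265835  0.16033318] 0.8637193101393297
0.083 [-1.3  0.6  0.1]
0.081 [-1.   0.1 -0.2]
0.079 [-0.1  0.2  0.4]
0.077 [-0.3  0.7 -0.8]
0.075 [-1.3  1.4 -0.3]
0.073 [-1.6 -0.1 -0.8]
7.0333 [ 0.51771686 -0.36316229  0.07354056] 0.6805400504501636 [-0.78418589 -0.05007724  1.96622242]
```

```bash
python3 - <<'E'
from h import *
p=arm.read_tool_pos(); arm.line_to([p[0],p[1],.30],.2)
print(arm.read_time(),arm.read_opening(),arm.read_ft_force())
im=snapshot('wrist'); cv2.imwrite('pics/w2.png',cv2.resize(im,(800,500)))
P,O=arm.read_tool_pos(),arm.read_eef_rot(); M=R.from_quat(O)
for zz in(.15,-.15):
  for y in(.03,-.03): print(zz,y,np.round(wproj(P+M.apply([.066-.0075,y,zz]),P,O)*1.25))
o,sx,sy,sz=seat()
for s in(1,-1):
  for dd in(.066,.12,.2):
    j=arm.ik(o+sx*.01+sz*dd,quat(-sz,s*sx)); print(s,dd,None if j is None else np.round(j,2))
print(np.round(arm.read_joint_positions(),2))
E
```

```text
8.3667 0.6825441448351608 [-0.47545529  0.09531415 -1.80274377]
0.15 0.03 [[446. 543.]]
0.15 -0.03 [[347. 543.]]
-0.15 0.03 [[481. -68.]]
-0.15 -0.03 [[310. -68.]]
1 0.066 [ 0.82  0.7  -1.14  2.27  1.88  0.51 -1.5 ]
1 0.12 [ 0.9   0.54 -1.14  2.28  1.68  0.35 -1.34]
1 0.2 [ 0.92  0.2  -0.89  2.28 -0.21  0.16  0.53]
-1 0.066 [ 0.72  0.61 -0.95  2.27  2.01  0.36  1.49]
-1 0.12 [ 0.67  0.4  -0.75  2.29  2.    0.11  1.46]
-1 0.2 [ 0.3   0.13 -0.16  2.29 -0.95  0.25 -1.87]
[ 0.62  0.59 -0.07  1.49  0.05  1.07 -0.68]
```

View pics/w2.png

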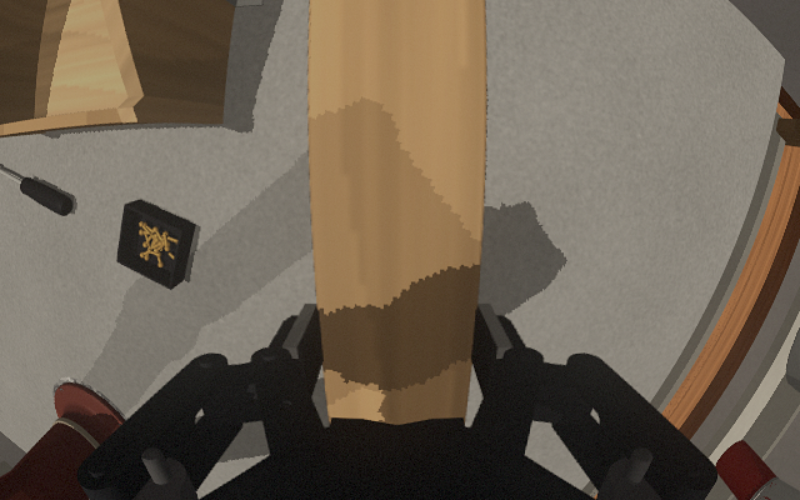

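The board is gripped straight and centred across the jaws, with its edges at columns 309 and 486 about the centre line at 397. Its ends are out of view. Next I turn it to the slope attitude clear of the bin, then slide it in parallel to the slope.

```bash
python3 - <<'E'
from h import *
o,sx,sy,sz=seat(); q=quat(-sz,sx); H=o+sx*.012+sz*.13
for k in(.42,.38,.34):
  for dz in (0,.04,.08):
    j=arm.ik(H-sy*k+[0,0,dz],q); print(k,dz,None if j is None else np.round(j,2))
B=H-sy*.37+[0,0,.04]
try:
    arm.movep(B,q); print('B',arm.read_time(),arm.read_tool_pos(),np.round(arm.read_joint_positions(),2))
    arm.line_to(H,.15); print('H',arm.read_time())
except arm.MotionError as e: print('ERR',e)
print(arm.read_tool_pos(),np.round(arm.read_joint_positions(),2),arm.read_ft_force())
for n in('top','scene','wrist'): cv2.imwrite(f'pics/{n}3.png',snapshot(n))
E
```

```text
0.42 0 [ 1.18  0.8  -0.78  1.5   0.08  0.62  0.88]
0.42 0.04 [ 1.18  0.75 -0.77  1.45  0.03  0.69  0.89]
0.42 0.08 [ 1.17  0.71 -0.75  1.4  -0.01  0.77  0.9 ]
0.38 0 [ 1.18  0.75 -0.79  1.6   0.08  0.54  0.84]
0.38 0.04 [ 1.17  0.7  -0.78  1.56  0.02  0.62  0.87]
0.38 0.08 [ 1.16  0.65 -0.76  1.5  -0.03  0.7   0.88]
0.34 0 [ 1.17  0.71 -0.8   1.7   0.08  0.47  0.8 ]
0.34 0.04 [ 1.17  0.65 -0.79  1.66  0.01  0.55  0.84]
0.34 0.08 [ 1.16  0.6  -0.77  1.6  -0.05  0.64  0.86]
B 9.7917 [ 0.56917034 -0.38564364  0.31281074] [ 1.17  0.69 -0.78  1.58  0.02  0.61  0.86]
ERR the arm cannot follow that straight line within its joint ranges
[ 0.56917034 -0.38564364  0.31281074] [ 1.17  0.69 -0.78  1.58  0.02  0.61  0.86] [ 1.05564147  0.18014072 -1.17882441]
```

```bash
python3 - <<'E'
from h import *
o,sx,sy,sz=seat(); q=quat(-sz,sx)
H=lambda d:o+sx*.012+sz*d
try:
    arm.line_to(H(.23),.18); print('H23',arm.read_time(),np.round(arm.read_joint_positions(),2))
    for d in(.20,.18,.16,.13):
        j=arm.ik(H(d),q); print(d,None if j is None else np.round(j,2))
except arm.MotionError as e:
    print('ERR',e)
    for k in (.3,.2,.1,0):
        for d in (.18,.23,.27):
            j=arm.ik(H(d)-sy*k,q); print(k,d,None if j is None else np.round(j,2))
E
```

```text
H23 12.1833 [ 1.16  0.15 -1.1   2.26 -0.3   0.25  0.63]
0.2 [ 0.93  0.2  -0.91  2.27 -0.16  0.16  0.48]
0.18 [ 0.8   0.24 -0.8   2.28 -0.06  0.1   0.38]
0.16 [ 0.69  0.28 -0.7   2.29  0.05  0.05  0.27]
0.13 [ 0.92  0.5  -1.14  2.28  1.61  0.32 -1.27]
```

```bash
python3 - <<'E'
from h import *
o,sx,sy,sz=seat(); q=quat(-sz,sx)
H=lambda d:o+sx*.012+sz*d
arm.movep(H(.135),q); print(arm.read_time(),np.round(arm.read_joint_positions(),2))
arm.line_to(H(.10),.12)
arm.pause(.2)
P,O=arm.read_tool_pos(),arm.read_eef_rot()
print(arm.read_time(),P-H(.10),O-q*np.sign(O@q),arm.read_ft_force(),np.round(arm.read_joint_positions(),2),arm.read_opening())
for n in('top','scene','wrist'): cv2.imwrite(f'pics/{n}3.png',snapshot(n))
t=cv2.imread('pics/top3.png');s=cv2.imread('pics/scene3.png')
m=np.hstack([cv2.resize(t[80:260,230:390],None,fx=2.5,fy=2.5,interpolation=cv2.INTER_CUBIC),cv2.resize(s[150:330,230:390],None,fx=2.5,fy=2.5,interpolation=cv2.INTER_CUBIC)])
w=cv2.imread('pics/wrist3.png')
cv2.imwrite('pics/c3.png',m); 
M=R.from_quat(O); 
for n in('top','scene'):
    for zz in(.15,-.15):
        for y in(.03,-.03): print(n,zz,y,np.round((proj(n,P+M.apply([.066-.0075,y,zz]))[0]-([230,80] if n=='top' else [230,150]))*2.5))
E
```

```text
13.8167 [ 0.93  0.49 -1.14  2.28  1.57  0.31 -1.24]
14.4583 [-0.00015406 -0.00014966  0.00064065] [-1.09270076e-04 -4.87337758e-04 -1.35398299e-05  3.85975818e-04] [ 0.17907659 -0.2612983  -0.17251414] [ 0.86  0.59 -1.13  2.27  1.77  0.4  -1.42] 0.6808140490080843
top 0.15 0.03 [368. 202.]
top 0.15 -0.03 [374. 253.]
top -0.15 0.03 [ 91. 265.]
top -0.15 -0.03 [104. 315.]
scene 0.15 0.03 [116. 143.]
scene 0.15 -0.03 [ 99. 131.]
scene -0.15 0.03 [366.  47.]
scene -0.15 -0.03 [340.  40.]
```

View pics/c3.png

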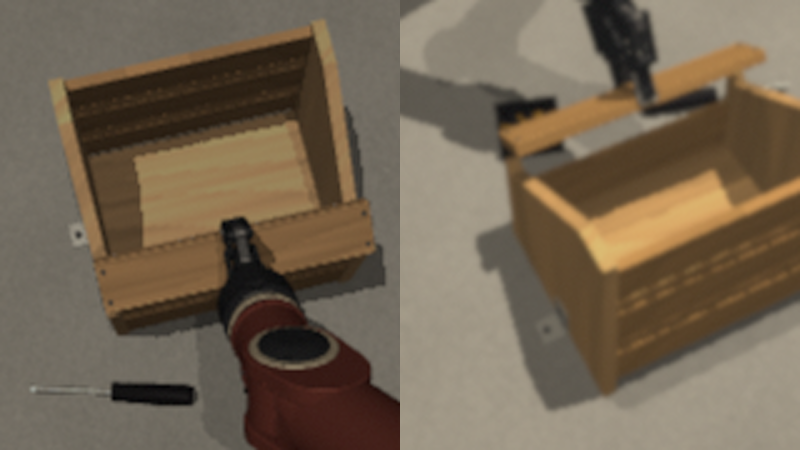

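At the hover, the observed board corners (368,201), (374,252) and (105,316) match the prediction to about 1 mm, with both ends lined up with the sides. Now a guarded approach to contact, then a slide down onto the shoulders.

```bash
cat >> h.py <<'E'
def F(n=8):
    a=[]
    for _ in range(n): a.append(arm.read_ft_force()); arm.pause(.02)
    return np.mean(a,0)
def loc(v): o,sx,sy,sz=seat(); return np.array([v@sx,v@sy,v@sz])
def go(x,d,v=.03,y=0): o,sx,sy,sz=seat(); arm.line_to(o+sx*x+sy*y+sz*d,v)
E
python3 - <<'E'
from h import *
f0=F(15); np.save('f0.npy',f0); m0=arm.read_wrist_torque(); np.save('m0.npy',m0)
go(.012,.078,.06)
d=.078
while d>.058:
    d-=.001; go(.012,d,.03); f=loc(F(4)-f0)
    if f[2]>1.5 or d<.068: print(round(d,4),np.round(f,1))
    if f[2]>3: break
print('contact',d,arm.read_time(),loc(arm.read_tool_pos()-seat()[0]))
x=.012
while f[2]>2 and x>-.012:
    x-=.001; go(x,d,.03); f=loc(F(4)-f0); print(round(x,4),np.round(f,1))
    if f[2]>8 : d+=.0005
    if f[0]>4.5: break
print(x,d,arm.read_time(),loc(arm.read_tool_pos()-seat()[0]),loc(arm.read_wrist_torque()-m0),arm.read_opening())
E
```

```text
0.068 [-0.4  0.1  0.3]
0.067 [-0.4  0.2  0.1]
0.066 [-0.2  0.2  0.5]
0.065 [-0.5  0.2 -0. ]
0.064 [-0.4  0.3 -0.5]
0.063 [-0.1 -0.2  7.4]
contact 0.06299999999999999 20.125 [1.20262920e-02 5.66358645e-05 6.32965716e-02]
0.011 [ 0.8 -0.7  8.3]
0.01 [0.5 0.3 1.9]
0.009999999999999998 0.06349999999999999 20.7583 [9.82153885e-03 1.95088096e-06 6.33442841e-02] [ 0.10485675 -0.04925272 -0.03702383] 0.6798636949343466
```

```bash
python3 - <<'E'
from h import *
f0=np.load('f0.npy'); m0=np.load('m0.npy'); x,d=.010,.0633
while x>-.012:
    x-=.0007; go(x,d,.03); f=loc(F(4)-f0); print(round(x,4),round(d,4),np.round(f,1))
    if f[0]>4: break
    if f[2]>7: d+=.0003
    if f[2]<2.5: d-=.0003
print(arm.read_time(),loc(arm.read_tool_pos()-seat()[0]),loc(arm.read_wrist_torque()-m0),arm.read_opening())
for n in('top','scene'): cv2.imwrite(f'pics/{n}4.png',snapshot(n))
t=cv2.imread('pics/top4.png');s=cv2.imread('pics/scene4.png')
m=np.hstack([cv2.resize(t[150:240,250:390],None,fx=2.8,fy=2.8,interpolation=cv2.INTER_CUBIC),cv2.resize(s[170:260,240:380],None,fx=2.8,fy=2.8,interpolation=cv2.INTER_CUBIC)])
w=snapshot('wrist'); cv2.imwrite('pics/w4.png',w)
a=cv2.resize(t[160:220,255:395],(784,336),interpolation=cv2.INTER_CUBIC)
cv2.imwrite('pics/c4.png',np.vstack([a,m[:,:784]]))
E
```

```text
0.0093 0.0633 [ 1.2 -0.6  2.5]
0.0086 0.0633 [1.7 0.1 2.7]
0.0079 0.0633 [ 1.7 -0.2  3.4]
0.0072 0.0633 [ 1.2 -0.   3.3]
0.0065 0.0633 [1.6 0.3 3.6]
0.0058 0.0633 [1.7 0.2 4.1]
0.0051 0.0633 [2.  0.3 3.4]
0.0044 0.0633 [ 2.7 -0.   3.2]
0.0037 0.0633 [4.3 0.6 3.2]
23.6083 [4.41091939e-03 7.80812444e-05 6.33245636e-02] [ 0.09516726 -0.81232183  0.31964565] 0.6792295309181026
```

View pics/c4.png

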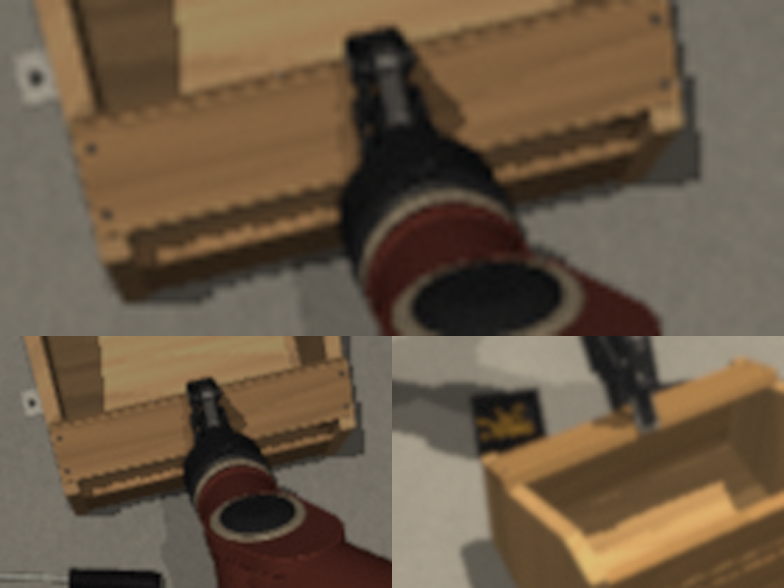

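The shoulder stopped the board at x≈4.4 mm, which agrees with the 4.5 mm bin offset implied by the slope contact. The ends look flush. A moment of 0.32 N·m about the normal suggests the -y shoulder touches first. I'll refit the bin's y using this contact and square up by moment.

```bash
python3 - <<'E'
from h import *
f0=np.load('f0.npy'); m0=np.load('m0.npy'); o,sx,sy,sz=seat()
# lateral fit from pixel points, x given by contact
d_=np.load('w0.npy'); W=lambda x,y:np.array([x,y])/6-.42+[410,175]
T1=lambda x,y:np.array([x,y-300])/6-.42+[255,175]; T2=lambda x,y:np.array([x-396,y-300])/6-.42+[325,160]
ob=[('w',.15,'t',W(333,188)),('w',.135,'t',W(263,212)),('w',.15,'c',W(355,242)),('w',.135,'c',W(283,278)),('top',.15,'t',T1(110,490)),('top',.135,'t',T1(143,485)),('top',.15,'c',T1(103,460)),('top',-.15,'t',T2(708,435)),('top',-.15,'c',T2(703,408)),('top',-.135,'t',T2(677,443)),('top',-.135,'c',T2(665,415))]
base=np.array([.541,-.0113])+.0048*np.array([np.cos(.2487),np.sin(.2487)])
def f(q):
    r=[]
    Q=[base[0]-q[0]*np.sin(.2487),base[1]+q[0]*np.cos(.2487),q[1]]
    for n,s,k,u in ob:
        X=place(Q,np.array([[q[2],s,q[3]] if k=='t' else [-.0203,s,.137]])); r.append((wproj(X,d_[:3],d_[3:]) if n=='w' else proj(n,X))[0]-u)
    return np.concatenate(r)
r=least_squares(f,[0,.2487,-.035,.139],loss='soft_l1'); print('dy,yaw,tip',np.round(r.x,4)); print(np.round(r.fun,1))
def T(n=8):
    a=[]
    for _ in range(n): a.append(arm.read_wrist_torque()); arm.pause(.02)
    return np.mean(a,0)
q=arm.read_eef_rot()
for k in range(6):
    ff,mm=loc(F(6)-f0),loc(T()-m0); print(k,np.round(ff,1),np.round(mm,2),'Mz/Fx',round(mm[2]/ff[0],3))
    if abs(mm[2])<.1: break
    a=.003*np.sign(mm[2])
    q=(R.from_rotvec(a*sz)*R.from_quat(q)).as_quat()
    arm.line_to(o+sx*(.0037)+sz*.0633,.03,ori=q)
print(arm.read_time(),q)
E
```

```text
dy,yaw,tip [ 0.0021  0.2643 -0.0355  0.1375]
[ 0.4  0.1 -0.1 -0.3 -2.1  3.7 -2.1  1.4 -0.7  0.8 -1.   0.3 -0.8  0.6
 -1.2 -0.3 -1.8 -0.8 -1.1 -0.4 -0.6 -0.8]
0 [5.1 0.4 2.8] [ 0.1  -1.12  0.49] Mz/Fx 0.097
1 [5.5 0.7 3.1] [ 0.17 -1.09  0.5 ] Mz/Fx 0.091
2 [5.2 0.9 3.9] [ 0.33 -1.11  0.16] Mz/Fx 0.032
3 [5.5 1.3 4.1] [ 0.4  -1.11 -0.13] Mz/Fx -0.024
4 [5.5 1.7 4.1] [ 0.41 -1.08  0.08] Mz/Fx 0.014
25.925 [ 0.57981138  0.40225023 -0.24430564  0.66507764]
```

```bash
python3 - <<'E'
from h import *
t=snapshot('top'); cv2.imwrite('pics/top5.png',t)
def c(x,y):
    o=cv2.convertScaleAbs(cv2.resize(t[y:y+60,x:x+40],(400,600),interpolation=cv2.INTER_CUBIC),alpha=1.6); o[::100,::3]=(255,255,0); o[::3,::100]=(255,255,0); return o
cv2.imwrite('pics/c5.png',np.hstack([c(255,160),c(350,140)]))
# expected column offsets, flush, side by side
q=[.5457,-.0101,.257]
for s in(.15,-.15):
    for nm,(x,z) in dict(shoulder_tip=(-.0353,.137),slope_far=(.10,.2212),slope_near=(.04,.1792)).items(): print(s,nm,np.round(proj('top',place(q,np.array([[x,s,z]])))[0],1))
    B=seat(q); 
    for x in(-.03,.03): print(s,'board',x,np.round(proj('top',B[0]+B[1]*x+B[2]*s+B[3]*.0075)[0],1))
E
```

```text
0.15 shoulder_tip [272.7 206.5]
0.15 slope_far [258.8 152.4]
0.15 slope_near [265.3 177.5]
0.15 board -0.03 [271.8 203.6]
0.15 board 0.03 [266.7 184. ]
-0.15 shoulder_tip [376.  181.9]
-0.15 slope_far [367.7 127.5]
-0.15 slope_near [371.2 152.8]
-0.15 board -0.03 [376.1 178.8]
-0.15 board 0.03 [373.3 159.1]
```

View pics/c5.png

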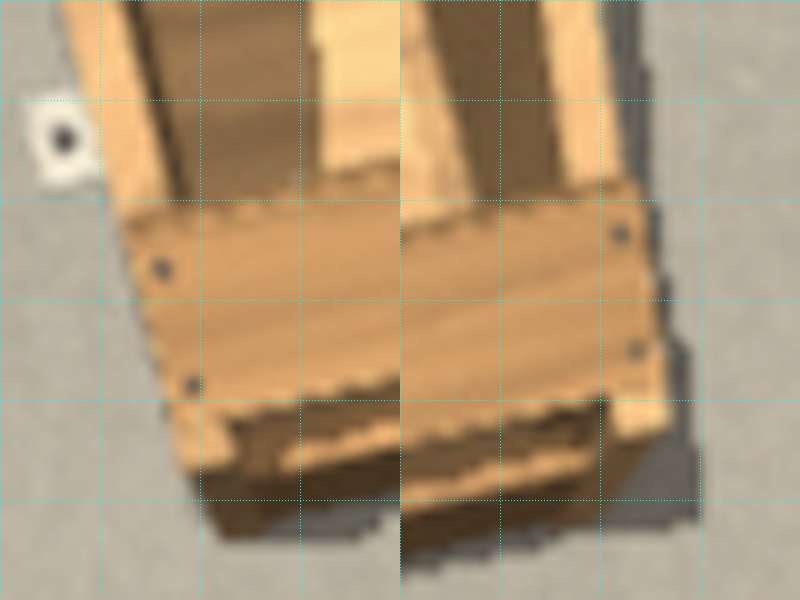

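Measured against its sides in the same image, the board is flush to within about 0.7 mm at both ends. Corner (266.7,182) matches the side line, as does (373.6,158), and the lower edge is down at both shoulder tips. With the lever arm removed, the moments are balanced. Now I press to 10 N.

```bash
python3 - <<'E'
from h import *
f0=np.load('f0.npy'); m0=np.load('m0.npy')
x,d,y=.0037,.0633,.0002
for k in range(25):
    f=loc(F(6)-f0); print(round(x,4),round(d,5),np.round(f,1))
    if 9.3<f[2]<10.8 and 2.5<f[0]<6: break
    d-=np.clip((10-f[2])/15e3,-.0003,.0003)
    if f[0]>6: x+=.0002
    if f[0]<2.5: x-=.0002
    go(x,d,.02,y)
print(arm.read_time()); np.save('xdy.npy',[x,d,y])
for k in range(8):
    arm.pause(.3); print(np.round(loc(F(6)-f0),1),end=' ')
m=loc(arm.read_wrist_torque()-m0); f=loc(F()-f0)
print('\n',arm.read_time(),'M',np.round(m,2),'Mx net',m[0]-.2*f[1],'My net',m[1]+.2*f[0],arm.read_opening(),loc(arm.read_tool_pos()-seat()[0]))
E
```

```text
0.0037 0.0633 [5.4 1.9 4. ]
0.0037 0.063 [5.2 0.8 8.3]
0.0037 0.06289 [5.5 0.9 9.9]
26.775
[5.  1.  9.6] [5.3 1.2 9.6] [5.5 1.2 9.6] [5.2 0.8 9.6] [5.2 0.7 9.4] [5.3 0.5 9.6] [5.5 0.9 9.7] [5.1 0.3 9.6] 
 30.1083 M [ 0.25 -0.97 -0.01] Mx net 0.06761629478810027 My net 0.08030418052077593 0.6794971867729906 [0.00367668 0.0002166  0.06327696]
```

```bash
python3 - <<'E'
from h import *
f0=np.load('f0.npy'); x,d,y=np.load('xdy.npy')
go(x,d-.00003,.02,y); t0=arm.read_time()
L=[]
while arm.read_time()-t0<4: L.append(loc(F(4)-f0)); arm.pause(.1)
L=np.array(L); print('held',arm.read_time()-t0,L.mean(0).round(1),L.min(0).round(1),L.max(0).round(1),arm.read_opening(),arm.read_time())
t=snapshot('top');s=snapshot('scene')
r=lambda im:cv2.resize(im,(800,300),interpolation=cv2.INTER_CUBIC)
cv2.imwrite('pics/c6.png',np.vstack([r(t[100:265,150:590]),r(s[150:315,150:590])]))
E
```

```text
held 4.0 [5.4 0.8 9.9] [4.9 0.4 9.5] [ 6.   1.5 10.4] 0.6840191995390451 34.3583
```

View pics/c6.png

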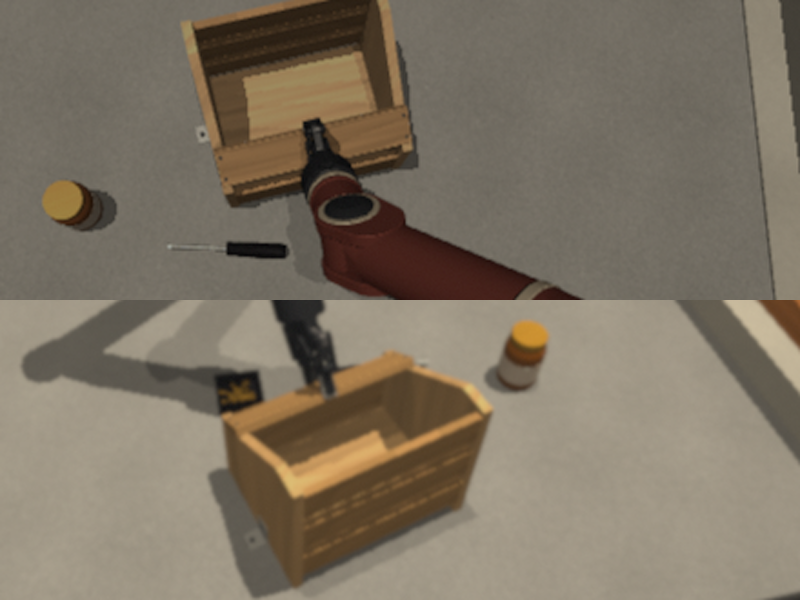

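The board is seated across both sides, from about (215,165) to (410,125) in the top view. The jar, screwdriver and tray look unmoved, and the push is steady, so I'm handing in.

```bash
python3 -c "
from h import *
print(np.round(loc(F()-np.load('f0.npy')),1)); ticket.finish_job(); print(arm.read_time())"
```

```text
[ 5.2  0.8 10.2]
the job is handed in; nothing more can be done
the job is handed in; nothing more can be done
```

The board is home on the bin's slope and the job is handed in, with the arm still gripping it and pressing at about 10 N. The clock read about 34 s of the 58 s allowed at the last check before hand-in.

**Last checks**
- **Push:** over a 4 s hold it averaged 9.9 N square to the slope, ranging from 9.5 to 10.4 N, and read 10.2 N just before hand-in. There was also about 5 N down the slope onto the shoulders. The highest contact force I read at any point was about 10 N.
- **Fit:** the board's ends are flush with the sides to within about 0.7 mm in the top camera view. The moments are balanced, so both shoulders and both sloping edges carry the load.
- **Jar, screwdriver and screw tray:** they look unmoved in the final picture. I judged this by eye and did not measure it.

**What disagreed or failed**
- **Bin position:** the cameras put the bin about 4.5 mm too far forward. Contact with the slope and the shoulder agreed on the true position, and I used that.
- **Bin angle:** it was off by about half a degree. I turned the board until both shoulders took the load.
- **Approach:** one straight-line move was refused because of joint ranges, so I went in higher and changed arm posture above the bin.

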